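# Put the setter's tools back into their cut-outs

### The arm

A 6-joint arm with a two-finger parallel gripper is mounted at the origin on a cart in front of the work surface, level with it; the furniture and walls round the work are solid. World frame = base frame: x ahead of the robot, y to its left, z up, the work surface at z = 0. Lengths are in m, angles in rad, forces in N, time in s.
With the tool pointing down it reaches from about 0.425 to 0.925 m from the base axis. Payload 12.5 kg.
Tool frame: the origin (TCP) lies at the very end of the fingers, on their centre line; the grasp point (between the pads) lies r.pinch_z behind it (r.pinch_z is the distance from the TCP to the grasp point, in m); z points along the fingers, y is the direction in which the jaws open and shut (so a half turn about z gives the same grasp; the last joint's range is limited). The gripper opens to 85 mm and grips with 20 to 120 N. Pads are 22 mm wide; open, the fingers measure 114 mm over their backs; the gripper's body (76 mm by 85 mm) begins 54 mm behind the grasp point. The pads swing forward as they close: fully open they stand 13 mm farther back than shut.
Start: joints at [1.085, 0.491, 1.559, -0, 1.092, -0.106], TCP at [0.232, 0.58, 0.231] pointing down, gripper open.
Joint ranges: [-3.1, 3.1], [-0.84, 2.19], [0.05, 2.79], [-1.13, 4.28], [0.06, 2.93], [-2.69, 2.69]. Speed limits (rad/s): [2.22, 2.22, 2.79, 3.14, 3.14, 3.14].

### API

Orientations are given as a unit quaternion [x, y, z, w].
In Python, from station import r gives the robot as it stands.
- The arm moves only by the shell command python3 -m crank 'ROWS' [FORCE]. ROWS is JSON, a list that holds one entry, the list of rows, each a list of 5 numbers: the gripper command: -1 is fully open, 1 is shut, values between are in proportion, then the shift along the tool's x, y, z in cm, then the turn about the tool's z in rad. A call has 1 to 5 rows; each row is the pose to reach, as a shift and turn from the pose measured when the call began, along the tool's axes at that moment; what a row does not reach only later rows make up. A row lasts 1/10 s, in which the tool goes at most 50 mm and 8.59 degrees, less where a joint would pass 70% of its speed; a pose out of reach is approached as far as the arm can. A call with a gripper value outside its range is refused whole. The fingers move at their own pace and stop on an object; FORCE is the grip in N (left out, the last holds). Time passes only in rows, so rows that repeat a pose let the fingers close. It gives the time, the measured TCP pose, the force and the opening at its end, in the units of the state.
- r.observe(): the state, without advancing time (a new reading comes with each control period).
- r.camera(name): name is "scene" or "top" or "wrist"; returns a dict with "color" (420x560x3 uint8, red, green, blue), "range_z" (420x560 float32, m along the optical axis (not along the pixel's ray), 0 where there is no reading), "K" (3x3 intrinsics, pixels), "k1" (the pictures are not rectified: a ray, as slopes to the right and down, at radius r is drawn at 1 + k1 r^2 times it, then the intrinsics apply), "R" (3x3) and "t" (3): a world point X has camera coordinates R X + t. Camera axes: x right, y down, z forward; pixel columns grow to the right and rows downward; lengths in m; the calibration is good to about 2 mm. A picture is of the moment at which its call begins.
- r.finish_job(): hands the job in, once; it reports no verdict.
Trained networks look in a picture, given as the dict that the camera call returned (one of the last four; its "shot" number tells which), for a name from the list of things; names that differ only in an ending like _2 or _b are one class to them, and where a whole thing is asked for, a point or a joint stands for the part that bears it (a point fixed in the world has none). Each returns a list of dicts, best first, with "confidence" (0 to 1); they miss things now and then, are a little off and sometimes report something else, mostly with a low value. They report only what shows in the picture. A call takes as long as a camera call.
- r.recognise(picture, label): "pixel" ([column, row] in pixels, amid what is visible of it).
- r.outline_of(picture, label): "region" (420x560 bool, what is visible of it) and "pixel" ([column, row] in pixels, amid what is visible of it).
- r.tip_of(picture, label): "pixel" ([column, row] in pixels: a listed point, or the origin of a listed thing).
The state is a dict: "time_s": time; "joints": joint angles; "joint_vel": joint speeds; "joint_torque": joint torques, N m; "tcp_pos": TCP position; "ee_rot": TCP orientation; "ft_force": force on the tool from outside, world axes, zero at the start; "torque": the same for the moment, N m; "finger_gap": finger opening in m.
Only numpy, scipy, OpenCV 4.12 (cv2) and the standard library are available. Lean on these libraries where they do the work, as an engineer would, in place of code of your own. Each camera call takes 0.05 s, during which the arm holds its last target. There are 200 camera calls.

### The job

The four hand tools lying mixed on the bench (flat-nose pliers, spare grey handpiece, wooden ring clamp, small steel hand clamp) go back into the drawer inserts laid out beside them. Lay each tool in the cut-out made for it, the pliers with their handles in the wide end, so that every tool lies flat on the blue floor, and let go of it. Do not knock or shift the open teal tin of beads.

Things in the scene. Friction and masses are not known exactly. Their poses are not given: they have to be found in the camera images.
- flat_pliers_mid (a point): jeweller's flat-nose pliers, red-brown handles, lying flat and closed: 136 mm long, 11 mm thick, 22 wide at the jaws, 44 over the splayed handles. Point: on the joint, half-way up, 97 mm from the handle ends and 39 mm from the jaw tips; y along the pliers, + to the handle ends. Grasp across the joint at the point, 20 to 22 mm wide, 1 to 9 mm above the support
- spare_handpiece_mid (a point): spare flexible-shaft handpiece, a grey metal cylinder lying, 94 mm long, 17 mm in diameter, one end tapered. Point: its centre; y along it, either way round and any roll is right. Grasp across its diameter
- ring_clamp_mid (a point): light wooden ring clamp, a straight bar lying, 121 mm long, 26 wide, 26 high. Point: its centre; y along it, the two ends count alike. Grasp across its 26 mm width
- vice_clamp_mid (a point): small grey steel hand clamp lying on its side, 59 mm long, 28 wide, 17 high, square jaw block and knurled grip. Point: its centre; y along it, the two ends count alike. Grasp across its width (22 to 28 mm)
- flat_pliers_place (a point): flat pliers' cut-out in a fixed black foam insert 96 x 170 x 22 mm. Outline 152 mm long, 62 wide at the handle end, 38 at the jaw end, 12 mm deep, 8+ mm play, blue floor 10 mm above the bench. A finger channel 46 mm wide, as deep, crosses the insert at the point. Point: where the seated pliers' joint lies, 5.5 mm above the floor; y along the cut-out, + to the wide handle end
- spare_handpiece_place (a point): handpiece's cut-out in a fixed black foam insert 96 x 132 x 22 mm. Narrow slot 110 x 35 mm, 12 mm deep, 8+ mm play, blue floor 10 mm above the bench. A finger channel 46 mm wide, as deep, crosses the insert at mid-length. Point: where the seated tool's centre lies, 8.5 mm above the floor; y along the cut-out, ends alike
- ring_clamp_place (a point): ring clamp's cut-out in a fixed black foam insert 96 x 156 x 22 mm. Plain long slot 137 x 42 mm, 12 mm deep, 8+ mm play, blue floor 10 mm above the bench. A finger channel 46 mm wide, as deep, crosses the insert at mid-length. Point: where the seated tool's centre lies, 13 mm above the floor; y along the cut-out, ends alike
- vice_clamp_place (a point): hand clamp's cut-out in a fixed black foam insert 96 x 96 x 22 mm. Short slot 75 x 44 mm, 12 mm deep, 8+ mm play, blue floor 10 mm above the bench. A finger channel 46 mm wide, as deep, crosses the insert at mid-length. Point: where the seated tool's centre lies, 8.5 mm above the floor; y along the cut-out, ends alike
- bead_tin_mid (a point): loose open teal tin of small coloured beads, 64 mm across, 18 high, upright behind the tools; point: its centre. To be left alone. Round the work: tall parts trays and a low-hanging lamp shade stand behind the inserts (beyond x = 0.65 m); between tools and inserts nothing is higher than 40 mm nearer than that

How it is judged:
By the outcome, as a careful person would: the job done as asked, in the order asked, and still so for the second after the job is handed in, with the robot touching nothing.
It also fails if it takes over 109 s, if anything falls off the work surface, if the arm or the gripper's body presses on something with over 40 N, if the wrist force passes 120 N, or if a joint passes its speed limit or range.

## Working session

There is one attempt and no reset: what is moved stays moved. The work goes in short steps, Python scripts to look and compute and a shell command to move; the robot and the scene stay as the last step left them, time stands still between calls to the robot, and variables do not carry over. Pictures are saved under pics/ and viewed, about 12 in all and at most 16, crops included, and the job is handed in when it is done.

```bash
mkdir -p pics; ls; cat > h.py <<'E'
import numpy as np, cv2
from station import r
from scipy.spatial.transform import Rotation as Ro
def unproj(p,px,z=None,plane=None):
    K=p["K"];k1=p["k1"];u=np.array([(px[0]-K[0,2])/K[0,0],(px[1]-K[1,2])/K[1,1]])
    s=u.copy()
    for _ in range(20): s=u/(1+k1*(s@s))
    d=np.array([s[0],s[1],1.]);R=np.array(p["R"]);t=np.array(p["t"])
    c=-R.T@t; w=R.T@d
    if plane is not None: z=(plane-c[2])/w[2]
    return c+w*z
def proj(p,X):
    c=np.array(p["R"])@np.array(X)+p["t"]; s=c[:2]/c[2]; s=s*(1+p["k1"]*(s@s))
    return np.array([s[0]*p["K"][0,0]+p["K"][0,2],s[1]*p["K"][1,1]+p["K"][1,2]])
def save(p,n): cv2.imwrite("pics/"+n+".png",p["color"][:,:,::-1])
E
python3 - <<'E'
from h import *
o=r.observe();print(o,r.pinch_z)
names="flat_pliers spare_handpiece ring_clamp vice_clamp".split()
for c in ["top","scene"]:
    p=r.camera(c);save(p,c+"0");print(c,p["K"],p["k1"],-np.array(p["R"]).T@p["t"])
    for n in [a+b for a in names for b in("_mid","_place")]+["bead_tin_mid"]:
        for d in r.tip_of(p,n)[:2]:
            px=d["pixel"];i,j=int(round(px[1])),int(round(px[0]));z=p["range_z"][i,j]
            print(n,np.round(px,1),round(d["confidence"],2),np.round(unproj(p,px,z),3),np.round(unproj(p,px,plane=.01),3))
E
```

```text
pics
{'time_s': 0.0, 'joints': array([ 1.08540219e+00,  4.91569992e-01,  1.55945956e+00,  1.54611730e-05,
        1.09169358e+00, -1.05585832e-01]), 'joint_vel': array([-4.05864430e-04, -3.10130150e-03, -5.48293888e-05, -1.39989194e-03,
        1.56883913e-03,  6.07166422e-04]), 'joint_torque': array([ 1.11868421e-04, -6.18449306e+01, -2.61589479e+01, -1.64684002e-04,
        4.07746105e-03,  8.47818524e-05]), 'tcp_pos': array([0.23157443, 0.58027   , 0.23071778]), 'ee_rot': array([ 1.88768246e-01,  9.82021502e-01, -5.38744450e-04, -1.71163512e-04]), 'ft_force': array([-0.01157971, -0.46057389,  0.88416802]), 'torque': array([0.01725005, 0.01612948, 0.01728144]), 'finger_gap': 0.08545012573021618} 0.0187
top [[444.66197959   0.         277.15866596]
 [  0.         444.66197959 201.6763176 ]
 [  0.           0.           1.        ]] -0.07441271178965853 [0.47562812 0.14150368 1.05700773]
flat_pliers_mid [346.8 204.8] 0.66 [ 0.581 -0.056  0.011] [ 0.581 -0.056  0.01 ]
flat_pliers_place [182.8 219. ] 0.74 [0.546 0.333 0.009] [0.546 0.332 0.01 ]
spare_handpiece_mid [336.3 256.6] 0.8 [ 0
[... 717 characters left out ...]
mid [312.3 278.4] 0.68 [ 0.577 -0.062  0.011] [ 0.577 -0.061  0.01 ]
flat_pliers_place [237.  174.6] 0.63 [0.54  0.353 0.009] [0.54  0.352 0.01 ]
spare_handpiece_mid [264.2 288.6] 0.65 [ 0.462 -0.04   0.011] [ 0.462 -0.04   0.01 ]
spare_handpiece_place [219.5 155.3] 0.8 [0.521 0.457 0.009] [0.521 0.456 0.01 ]
ring_clamp_mid [342.7 319.2] 0.81 [ 0.585 -0.191  0.025] [ 0.59  -0.184  0.01 ]
ring_clamp_place [247.5 201.4] 0.89 [0.529 0.239 0.008] [0.528 0.238 0.01 ]
vice_clamp_mid [293.2 343.8] 0.72 [ 0.464 -0.193  0.016] [ 0.465 -0.191  0.01 ]
vice_clamp_place [262.2 238.2] 0.59 [0.515 0.1   0.01 ] [0.515 0.1   0.01 ]
bead_tin_mid [374.7 311.2] 0.97 [ 0.281 -0.53   0.866] [ 0.666 -0.197  0.01 ]
```

```bash
cat >> h.py <<'E'
def ortho(p,x0,x1,y0,y1,s,h):
    # image: row 0 = x1 (far), col 0 = y1 (left); s px per m
    W,H=int(round((y1-y0)*s)),int(round((x1-x0)*s))
    c,rw=np.meshgrid(np.arange(W),np.arange(H))
    X=np.stack([x1-rw/s,y1-c/s,np.full(c.shape,h)],-1)
    C=X@np.array(p["R"]).T+p["t"]; S=C[...,:2]/C[...,2:]; S=S*(1+p["k1"]*(S**2).sum(-1,keepdims=True))
    m=(S*[p["K"][0,0],p["K"][1,1]]+[p["K"][0,2],p["K"][1,2]]).astype(np.float32)
    return cv2.remap(p["color"],m[...,0],m[...,1],cv2.INTER_CUBIC)[:,:,::-1]
E
python3 - <<'E'
from h import *
p=r.camera("top")
cv2.imwrite("pics/ortho.png",ortho(p,.36,.76,-.26,.54,1000,.015))
names="flat_pliers spare_handpiece ring_clamp vice_clamp".split()
for n in names:
    for suf,h in(("_mid",.012),("_place",.01)):
        for d in r.outline_of(p,n+suf)[:1]:
            ys,xs=np.nonzero(d["region"])
            P=np.array([unproj(p,(x,y),plane=h)[:2] for x,y in zip(xs,ys)]).astype(np.float32)
            (c,wh,a)=cv2.minAreaRect(P);b=cv2.boxPoints((c,wh,a))
            e=max((b[1]-b[0],b[2]-b[1]),key=np.linalg.norm)
            print(n+suf,len(P),round(d["confidence"],2),"c",np.round(c,3),"size",np.round(wh,3),"long axis deg",round(np.degrees(np.arctan2(e[1],e[0]))%180,1),"mean",P.mean(0).round(3))
E
```

```text
flat_pliers_mid 259 0.74 c [ 0.584 -0.029] size [0.128 0.045] long axis deg 76.2 mean [ 0.586 -0.029]
flat_pliers_place 3132 0.66 c [0.514 0.344] size [0.103 0.174] long axis deg 177.9 mean [0.513 0.343]
spare_handpiece_mid 247 0.48 c [ 0.466 -0.029] size [0.017 0.09 ] long axis deg 100.1 mean [ 0.466 -0.028]
spare_handpiece_place 2423 0.98 c [0.525 0.458] size [0.139 0.103] long axis deg 5.3 mean [0.525 0.458]
ring_clamp_mid 457 0.9 c [ 0.583 -0.186] size [0.024 0.123] long axis deg 105.9 mean [ 0.584 -0.186]
ring_clamp_place 2773 0.6 c [0.526 0.221] size [0.099 0.158] long axis deg 176.7 mean [0.525 0.221]
vice_clamp_mid 214 0.67 c [ 0.471 -0.187] size [0.025 0.063] long axis deg 101.3 mean [ 0.47 -0.19]
vice_clamp_place 1717 0.96 c [0.509 0.103] size [0.099 0.099] long axis deg 90.1 mean [0.51  0.103]
```

View pics/ortho.png

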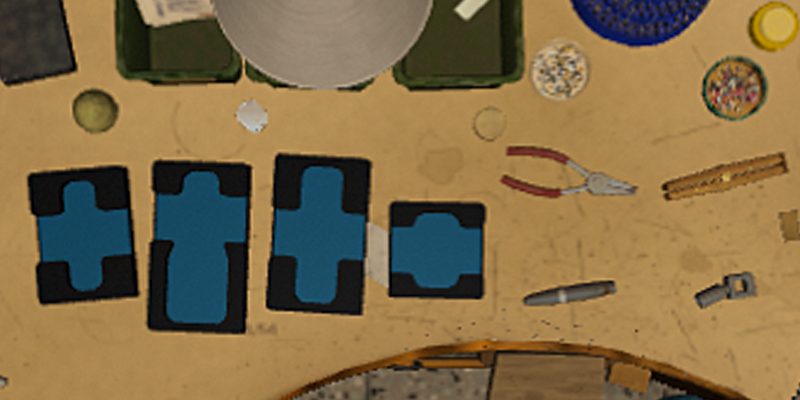

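Top view: inserts left to right are handpiece, pliers (wide end near the robot), ring clamp and vice. The tools lie on the right and the pliers' handles point left. The bead tin is at about (735,88). I'll measure more closely with the ortho.

```bash
python3 - <<'E'
from h import *
p=r.camera("top")
# inserts: blue floor masks at z=.01, black tops at .022
o=ortho(p,.36,.70,.02,.54,1000,.010);hsv=cv2.cvtColor(o,cv2.COLOR_BGR2HSV)
m=((hsv[...,0]>90)&(hsv[...,0]<115)&(hsv[...,1]>120)).astype(np.uint8)
n,l,st,c=cv2.connectedComponentsWithStats(m)
for i in range(1,n):
    if st[i,4]>2000: print("blue",st[i],"cen xy",.70-c[i,1]/1000,.54-c[i,0]/1000)
o=ortho(p,.36,.70,.02,.54,1000,.022)
m=(o.max(-1)<45).astype(np.uint8);m=cv2.morphologyEx(m,cv2.MORPH_OPEN,np.ones((3,3)))
o2=ortho(p,.36,.70,.02,.54,1000,.010);h2=cv2.cvtColor(o,cv2.COLOR_BGR2HSV)
m|=((h2[...,0]>90)&(h2[...,0]<115)&(h2[...,1]>120)).astype(np.uint8)
n,l,st,c=cv2.connectedComponentsWithStats(m)
for i in range(1,n):
    if st[i,4]>4000:
        y,x=np.nonzero(l==i);P=np.stack([.70-y/1000,.54-x/1000],-1).astype(np.float32)
        print("insert",cv2.minAreaRect(P))
a=cv2.resize(ortho(p,.44,.63,-.26,.06,1000,.01),None,fx=2.5,fy=2.5,interpolation=cv2.INTER_CUBIC)
cv2.imwrite("pics/tools.png",a)
E
```

```text
blue [ 272  105   94  139 8180] cen xy 0.5261720048899755 0.22189107579462108
blue [  154   110    94   155 10149] cen xy 0.5138276677505172 0.34200492659375314
blue [  36  119   96  113 6444] cen xy 0.5251576660459342 0.4577133767846059
blue [ 390  152   92   77 5556] cen xy 0.5103344132469402 0.10426295896328297
insert ((0.5257346034049988, 0.22144541144371033), (0.09457146376371384, 0.15459346771240234), 86.3670425415039)
insert ((0.5131814479827881, 0.33932411670684814), (0.09749744832515717, 0.16779479384422302), 87.7688217163086)
insert ((0.5251802802085876, 0.4550164043903351), (0.13000933825969696, 0.09904611855745316), 5.19442892074585)
insert ((0.5098733305931091, 0.10430280864238739), (0.09324365109205246, 0.09402121603488922), 88.72698974609375)
```

View pics/tools.png

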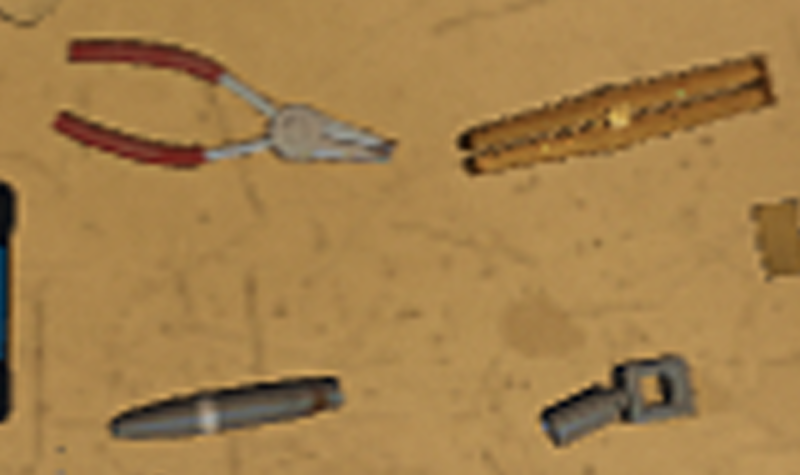

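Zoomed tools: pliers joint at (298,131), tips at (395,150), handle ends at (70,49) and (58,120). The handpiece runs (112,430)–(343,390), the ring clamp (465,152)–(770,80) and the vice (550,430)–(690,380). Lengths match the sizes given.

```bash
cat > plan.py <<'E'
import sys; from h import *
o=r.observe();R=Ro.from_quat(o["ee_rot"]).as_matrix();P=np.array(o["tcp_pos"])
ja=np.degrees(np.arctan2(R[1,1],R[0,1]))
print("t",round(o["time_s"],2),"tcp",P.round(4),"jaw",round(ja,1),"tilt",R[:,2].round(3),"gap",round(o["finger_gap"],4),"F",np.round(o["ft_force"],1),"j6",round(o["joints"][5],2))
if len(sys.argv)>4:
    T=np.array([float(a) for a in sys.argv[1:4]]);t=float(sys.argv[4])
    d=(ja-t+90)%180-90
    print("shift cm",(R.T@(T-P)*100).round(2),"turn",round(np.radians(d),3))
E
python3 -m crank '[[[-0.2,-4.5,-3.7,0.5,0],[-0.2,-9,-7.5,1,0],[-0.2,-13,-11,1.5,0],[-0.2,-17,-14.5,2,0],[-0.2,-18.5,-15.5,2,0]]]' 40; python3 plan.py .5776 -.0595 .10 -11.3
```

```text
time_s: 2.0
tcp_pos: [0.3465, 0.3658, 0.2112]
ee_rot: [0.189, 0.982, -0.0, -0.0]
ft_force: [0.9, 0.2, 1.2]
finger_gap: 0.0515
t 2.0 tcp [0.3465 0.3658 0.2112] jaw 68.2 tilt [-0. -0. -1.] gap 0.0515 F [0.9 0.2 1.2] j6 -0.51
shift cm [-37.24 -30.92  11.12] turn 1.388
```

```bash
python3 -m crank '[[[-0.2,-18,-15,5,0],[-0.2,-18,-15,5,0],[-0.2,-18,-15,5,0],[-0.2,-18,-15,5,0],[-0.2,-18,-15,5,0]]]' >/dev/null;  python3 -m crank '[[[-0.2,-19.2,-15.9,6.1,1.388],[-0.2,-19.2,-15.9,6.1,1.388],[-0.2,-19.2,-15.9,6.1,1.388],[-0.2,-19.2,-15.9,6.1,1.388],[-0.2,-19.2,-15.9,6.1,1.388]]]'; python3 plan.py .5776 -.0595 .10 -11.3
```

```text
time_s: 3.0
tcp_pos: [0.5747, -0.0558, 0.1017]
ee_rot: [0.538, 0.843, 0.0, 0.0]
ft_force: [0.9, 1.2, -0.3]
finger_gap: 0.0511
t 3.0 tcp [ 0.5747 -0.0558  0.1017] jaw 24.9 tilt [ 0. -0. -1.] gap 0.0511 F [ 0.9  1.2 -0.3] j6 -0.65
shift cm [-0.46  0.11  0.17] turn 0.632
```

```bash
python3 -m crank '[[[-0.2,-0.46,0.11,0,0.632],[-0.2,-0.46,0.11,0,0.632],[-0.2,-0.46,0.11,0,0.632],[-0.2,-0.46,0.11,0,0.632],[-0.2,-0.46,0.11,0,0.632]]]' >/dev/null; python3 plan.py .5776 -.0595 .04 -11.3; python3 - <<'E'
from h import *
p=r.camera("wrist");save(p,"w1");print(p["K"][0,0],-np.array(p["R"]).T@p["t"])
print(proj(p,(.5776,-.0595,.005)),proj(p,(.57,-.098,.005)))
print([(d["pixel"],d["confidence"],unproj(p,d["pixel"],plane=.0055)) for d in r.tip_of(p,"flat_pliers_mid")])
E
```

```text
t 3.5 tcp [ 0.5777 -0.0596  0.1017] jaw -11.6 tilt [ 0.001 -0.    -1.   ] gap 0.0511 F [0.3 0.  0.6] j6 -0.01
shift cm [ 0.01 -0.02  6.17] turn -0.006
345.2593690090104 [0.59366744 0.02256276 0.24351039]
[287.59966565 210.49287543] [287.9193699  258.59138433]
[([287.4, 211.4], 0.85, array([ 0.57735022, -0.05998727,  0.0055    ]))]
```

View pics/w1.png

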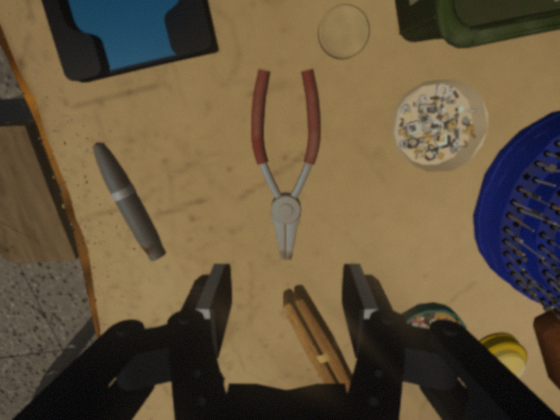

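Wrist view: pliers joint at (287,210), axis vertical in the image, centred between the fingers, and this agrees with the top view.

```bash
python3 -m crank '[[[-0.2,0,0,4,0],[-0.2,0,0,7,0],[-0.2,0,0,8.8,0],[-0.2,0,0,9.7,0],[-0.2,0,0,9.7,0]]]' >/dev/null; python3 plan.py;python3 -m crank '[[[0.8,0,0,0,0],[0.8,0,0,0,0],[0.8,0,0,0,0],[0.8,0,0,0,0],[0.8,0,0,0,0]]]' 40 >/dev/null; python3 plan.py .5776 -.0595 .10 -11.3
```

```text
t 4.1 tcp [ 0.5775 -0.0595  0.0039] jaw -11.3 tilt [-0.001  0.    -1.   ] gap 0.0513 F [-0.2 -0.3 -0.1] j6 -0.02
t 4.6 tcp [ 0.5779 -0.0597  0.0049] jaw -11.3 tilt [ 0.001 -0.    -1.   ] gap 0.0188 F [-0.7 -0.7  7.1] j6 -0.02
shift cm [ 0.01 -0.03 -9.51] turn 0.0
```

```bash
python3 -m crank '[[[0.8,0,0,-1,0],[0.8,0,0,-3,0],[0.8,0,0,-6,0],[0.8,0,0,-7.5,0],[0.8,0,0,-7.5,0]]]' >/dev/null; python3 plan.py .5425 .340 .08 87.8; python3 - <<'E'
from h import *
p=r.camera("wrist");save(p,"w2")
E
```

```text
t 5.1 tcp [ 0.5788 -0.0598  0.0824] jaw -11.3 tilt [ 0.005 -0.001 -1.   ] gap 0.0188 F [-0.3 -0.3 -1.9] j6 -0.02
shift cm [ 38.5  -11.38   0.19] turn 1.412
```

View pics/w2.png

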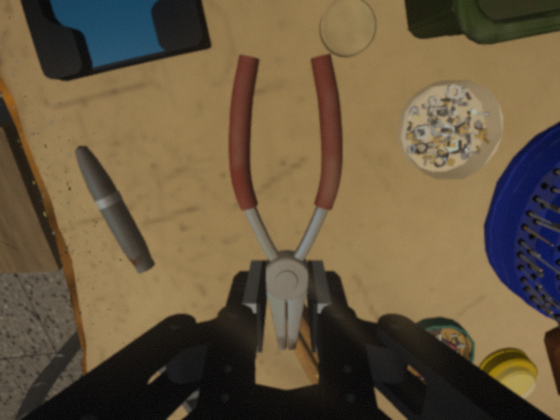

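Wrist view: pliers held at the joint (287,280), handles symmetric about the gripper axis.

```bash
python3 - <<'E'
from h import *
p=r.camera("wrist");o=r.observe();P=o["tcp_pos"]
print(proj(p,P+[0,0,.003]))
for d in r.tip_of(p,"flat_pliers_mid")[:1]: print(d["pixel"],d["confidence"],unproj(p,d["pixel"],plane=P[2]+.003)-P)
E
python3 -m crank '[[[0.8,5,-1.5,0,-0.14],[0.8,9.5,-3,0,-0.28],[0.8,14,-4.3,0,-0.42],[0.8,18,-5.5,0,-0.56],[0.8,19,-5.7,0,-0.7]]]' >/dev/null; python3 plan.py .5425 .340 .08 87.8
```

```text
[287.53397395 281.2362159 ]
[283.5, 278.0] 0.93 [-0.00149332  0.00204473  0.003     ]
t 5.75 tcp [0.5574 0.1415 0.0781] jaw 29.3 tilt [-0.002  0.    -1.   ] gap 0.0187 F [-0.1 -0.4 -1.5] j6 -0.38
shift cm [18.03  8.43 -0.18] turn -1.02
```

```bash
python3 -m crank '[[[0.8,4.5,2.1,0,-0.14],[0.8,9,4.2,0,-0.28],[0.8,13.5,6.3,0,-0.42],[0.8,17,8,0,-0.56],[0.8,18,8.4,0,-0.7]]]' >/dev/null; python3 plan.py .5425 .340 .08 87.8
```

```text
t 6.25 tcp [0.5412 0.3433 0.0767] jaw 70.0 tilt [-0.004 -0.    -1.   ] gap 0.019 F [-0.6 -1.5 -1. ] j6 -0.76
shift cm [-0.24 -0.26 -0.33] turn -0.311
```

```bash
python3 -m crank '[[[0.8,0,0,0,-0.15],[0.8,0,0,0,-0.3],[0.8,0,0,0,-0.32],[0.8,0,0,0,-0.32]]]' >/dev/null; python3 plan.py .5425 .340 .05 87.8;  python3 - <<'E'
from h import *
p=r.camera("top");P=r.observe()["tcp_pos"];save(p,"t3")
cv2.imwrite("pics/t3.png",cv2.resize(ortho(p,.40,.62,.26,.42,1000,.08),None,fx=2.5,fy=2.5))
cv2.imwrite("pics/w3.png",r.camera("wrist")["color"][:,:,::-1])
E
```

```text
t 6.65 tcp [0.5409 0.343  0.0758] jaw 88.1 tilt [-0.005 -0.001 -1.   ] gap 0.0189 F [ 0.5  0.3 -1.3] j6 -1.08
shift cm [-0.19 -0.3   2.58] turn 0.006
```

View pics/w3.png

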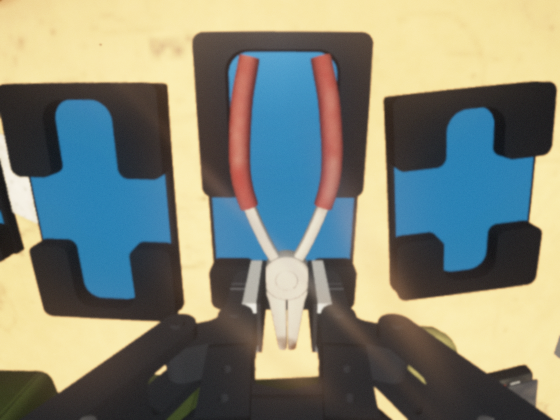

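Wrist view: the pliers hang over their insert, handles at the wide end. I'll check the offset using the channel edges (rows ~196 and ~260) and the insert corners.

```bash
python3 - <<'E'
from h import *
p=r.camera("wrist")
for px in [(205,195),(363,195),(212,259),(354,259),(196,36),(372,36)]: print(px,unproj(p,px,plane=.022).round(4))
for n in ["flat_pliers_place","spare_handpiece_place","ring_clamp_place"]:
  for d in r.tip_of(p,n)[:1]: print(n,d["confidence"],unproj(p,d["pixel"],plane=.012).round(4))
E
```

```text
(205, 195) [0.5143 0.2962 0.022 ]
(363, 195) [0.5173 0.3902 0.022 ]
(212, 259) [0.5566 0.296  0.022 ]
(354, 259) [0.5596 0.3861 0.022 ]
(196, 36) [0.4272 0.3    0.022 ]
(372, 36) [0.4302 0.3923 0.022 ]
flat_pliers_place 0.58 [0.5412 0.3415 0.012 ]
spare_handpiece_place 0.76 [0.5241 0.4616 0.012 ]
ring_clamp_place 0.84 [0.5269 0.2144 0.012 ]
```

```bash
python3 -m crank '[[[0.8,0,0,3,0],[0.8,0,0,4.5,0],[0.8,0,0,5.4,0],[0.8,0,0,5.9,0],[0.8,0,0,5.9,0]]]' >/dev/null; python3 plan.py .5415 .342 .0155 88
```

```text
t 7.45 tcp [0.5409 0.3431 0.0173] jaw 88.2 tilt [-0.004 -0.    -1.   ] gap 0.0196 F [-0.1 -0.3  0.3] j6 -1.08
shift cm [-0.06 -0.11  0.18] turn 0.004
```

```bash
python3 -m crank '[[[0.8,0,0,0.2,0],[0.8,0,0,0.2,0],[0.4,0,0,0.2,0],[0.1,0,0,0.2,0],[0.1,0,0,0.2,0]]]' >/dev/null; python3 plan.py; python3 -m crank '[[[0.1,0,0,-1,0],[0.1,0,0,-3,0],[0.1,0,0,-6,0],[0.1,0,0,-9,0],[0.1,0,0,-9,0]]]' >/dev/null; python3 plan.py .466 -.031 .10 9.9; python3 - <<'E'
from h import *
cv2.imwrite("pics/w4.png",r.camera("wrist")["color"][:,:,::-1])
E
```

```text
t 7.95 tcp [0.5411 0.3432 0.0157] jaw 88.2 tilt [-0.004 -0.    -1.   ] gap 0.0381 F [0.3 0.9 0.3] j6 -1.08
t 8.45 tcp [0.543  0.3441 0.1105] jaw 88.2 tilt [ 0.003  0.003 -1.   ] gap 0.0385 F [ 0.2  0.8 -0. ] j6 -1.08
shift cm [  6.53 -37.73   0.92] turn 1.367
```

View pics/w4.png

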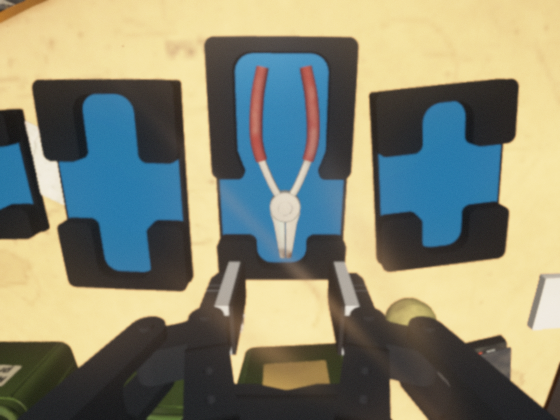

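Wrist view: pliers lie in their cut-out, joint at (285,207), handles in the wide end. Next is the handpiece.

```bash
python3 -m crank '[[[-0.2,0.8,-4.5,0,0],[-0.2,1.6,-9,0,0],[-0.2,2.4,-13.5,0,0],[-0.2,3,-17.5,0,0],[-0.2,3,-18.5,0,0]]]' >/dev/null;  python3 -m crank '[[[-0.2,0.6,-4.5,0,0.14],[-0.2,1.3,-9,0,0.28],[-0.2,2.1,-13.5,0,0.42],[-0.2,3,-17.5,0,0.56],[-0.2,3.5,-19,0.5,0.7]]]'>/dev/null; python3 plan.py .466 -.031 .10 9.9
```

```text
t 9.5 tcp [ 0.4633 -0.0344  0.1024] jaw 47.5 tilt [-0.002  0.001 -1.   ] gap 0.0515 F [-0.1  0.3  0.2] j6 -1.05
shift cm [0.03 0.44 0.24] turn 0.656
```

```bash
python3 -m crank '[[[-0.2,0,0.44,0,0.15],[-0.2,0,0.44,0,0.3],[-0.2,0,0.44,0,0.45],[-0.2,0,0.44,0,0.6],[-0.2,0,0.44,0,0.66]]]' >/dev/null; python3 plan.py .466 -.031 .003 9.9; python3 - <<'E'
from h import *
p=r.camera("wrist");save(p,"w5")
d=r.outline_of(p,"spare_handpiece_mid")[0];ys,xs=np.nonzero(d["region"])
P=np.array([unproj(p,(x,y),plane=.010)[:2] for x,y in zip(xs,ys)]).astype(np.float32)
c,wh,a=cv2.minAreaRect(P);b=cv2.boxPoints((c,wh,a));e=max((b[1]-b[0],b[2]-b[1]),key=np.linalg.norm)
print(c,wh,np.degrees(np.arctan2(e[1],e[0]))%180,d["confidence"])
E
```

```text
t 10.0 tcp [ 0.4664 -0.0308  0.102 ] jaw 9.4 tilt [-0.003  0.001 -1.   ] gap 0.0512 F [ 0.6  0.2 -0.1] j6 -0.37
shift cm [-0.03 -0.02  9.9 ] turn -0.009
(0.46512457728385925, -0.029344163835048676) (0.01639951579272747, 0.09352993220090866) 98.827934 0.65
```

```bash
python3 -m crank '[[[-0.2,0,0,4,0],[-0.2,0,0,7,0],[-0.2,0,0,8.8,0],[-0.2,0,0,9.6,0],[-0.2,0,0,9.6,0]]]' >/dev/null; python3 plan.py;python3 -m crank '[[[0.8,0,0,0,0],[0.8,0,0,0,0],[0.8,0,0,0,0],[0.8,0,0,0,0],[0.8,0,0,0,0]]]' 40 >/dev/null; python3 plan.py;  python3 -m crank '[[[0.8,0,0,-1,0],[0.8,0,0,-3,0],[0.8,0,0,-6,0],[0.8,0,0,-7.5,0],[0.8,0,0,-7.5,0]]]' >/dev/null; python3 plan.py .5245 .459 .08 95
```

```text
t 10.6 tcp [ 0.4658 -0.0306  0.0053] jaw 9.7 tilt [-0.004  0.001 -1.   ] gap 0.0512 F [0.2 0.8 0.5] j6 -0.38
t 11.1 tcp [ 0.4662 -0.0306  0.0062] jaw 9.8 tilt [-0.003  0.001 -1.   ] gap 0.0139 F [-1.   1.2  5.7] j6 -0.38
t 11.6 tcp [ 0.4673 -0.0308  0.0837] jaw 9.8 tilt [ 0.002  0.    -1.   ] gap 0.0139 F [-0.2  0.5 -2.2] j6 -0.38
shift cm [47.3  13.95  0.39] turn -1.488
```

```bash
python3 -m crank '[[[0.8,4.5,1.4,0,0],[0.8,9,2.7,0,0],[0.8,13.5,4.1,0,0],[0.8,17.5,5.2,0,0],[0.8,19,5.6,0,0]]]' >/dev/null;  python3 -m crank '[[[0.8,4.5,1.4,0,-0.14],[0.8,9,2.7,0,-0.28],[0.8,13.5,4.1,0,-0.42],[0.8,17.5,5.2,0,-0.56],[0.8,19,5.6,0,-0.7]]]'>/dev/null; python3 plan.py .5245 .459 .08 95
```

```text
t 12.6 tcp [0.5121 0.3687 0.0826] jaw 50.5 tilt [ 0.002  0.001 -1.   ] gap 0.0141 F [-0.3 -0.2 -1.4] j6 -0.36
shift cm [4.8  7.76 0.27] turn -0.777
```

```bash
python3 -m crank '[[[0.8,1.5,2.5,0,-0.15],[0.8,3,5,0,-0.3],[0.8,4.4,7.2,0,-0.45],[0.8,4.8,7.8,0,-0.6],[0.8,4.8,7.8,0,-0.75]]]' >/dev/null;  python3 -m crank '[[[0.8,0,0,0,-0.05],[0.8,0,0,0,-0.05]]]'>/dev/null; python3 plan.py .5245 .459 .017 95;  python3 - <<'E'
from h import *
p=r.camera("wrist");save(p,"w6")
for n in ["spare_handpiece_mid","spare_handpiece_place"]:
  for d in r.tip_of(p,n)[:1]: print(n,d["pixel"],d["confidence"],unproj(p,d["pixel"],plane=.012 if "pl" in n else .083).round(4))
E
```

```text
t 13.3 tcp [0.5242 0.4593 0.0805] jaw 96.3 tilt [-0.001 -0.001 -1.   ] gap 0.0139 F [-0.5 -0.8 -2. ] j6 -1.06
shift cm [-0.03 -0.03  6.35] turn 0.023
spare_handpiece_mid [287.7, 279.0] 0.97 [0.5224 0.4606 0.083 ]
```

View pics/w6.png

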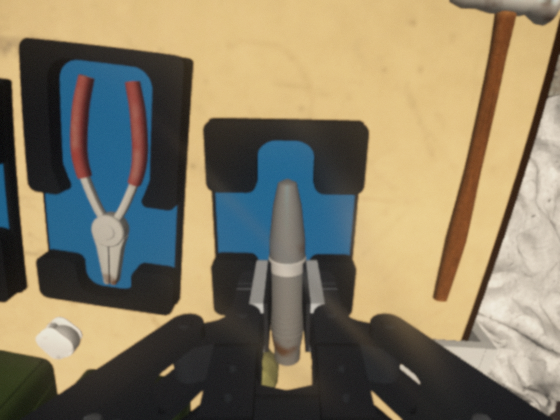

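Wrist view: handpiece from (287,180) to (287,362) above its slot; insert corners at (207,119) and (366,121).

```bash
python3 - <<'E'
from h import *
p=r.camera("wrist")
for px in [(207,119),(366,121),(212,191),(358,192),(216,257),(353,257)]: print(px,unproj(p,px,plane=.022).round(4))
for px in [(287,180),(287,362)]: print(px,unproj(p,px,plane=.082).round(4))
E
```

```text
(207, 119) [0.4609 0.408  0.022 ]
(366, 121) [0.4522 0.4983 0.022 ]
(212, 191) [0.5034 0.4127 0.022 ]
(358, 192) [0.4945 0.5009 0.022 ]
(216, 257) [0.5478 0.4169 0.022 ]
(353, 257) [0.5382 0.5054 0.022 ]
(287, 180) [0.4765 0.4554 0.082 ]
(287, 362) [0.5728 0.4659 0.082 ]
```

```bash
python3 -m crank '[[[0.8,0.2,0,3,0],[0.8,0.2,0,4.8,0],[0.8,0.2,0,5.8,0],[0.8,0.2,0,6.3,0],[0.8,0.2,0,6.3,0]]]' >/dev/null; python3 plan.py .522 .459 .0165 96
```

```text
t 14.0 tcp [0.5226 0.4593 0.0181] jaw 96.2 tilt [ 0. -0. -1.] gap 0.0141 F [-0.1  0.3 -1.4] j6 -1.05
shift cm [ 0.06 -0.02  0.16] turn 0.003
```

```bash
python3 -m crank '[[[0.8,0,0,0.2,0],[0.8,0,0,0.2,0],[0.5,0,0,0.2,0],[0.2,0,0,0.2,0],[0.1,0,0,0.2,0]]]' >/dev/null; python3 plan.py; python3 -m crank '[[[0.1,0,0,-1,0],[0.1,0,0,-3,0],[0.1,0,0,-6,0],[0.1,0,0,-9,0],[0.1,0,0,-9,0]]]' >/dev/null; python3 plan.py .582 -.184 .11 14.5; python3 - <<'E'
from h import *
cv2.imwrite("pics/w7.png",r.camera("wrist")["color"][:,:,::-1])
E
```

```text
t 14.5 tcp [0.5228 0.4594 0.0165] jaw 96.2 tilt [ 0.001 -0.    -1.   ] gap 0.0385 F [ 0.1 -0.8  0.3] j6 -1.05
t 15.0 tcp [0.5242 0.4606 0.1118] jaw 96.2 tilt [ 0.007  0.004 -1.   ] gap 0.0385 F [ 0.3 -0.1  0.2] j6 -1.05
shift cm [ 1.170e+00 -6.471e+01 -5.000e-02] turn 1.425
```

View pics/w7.png

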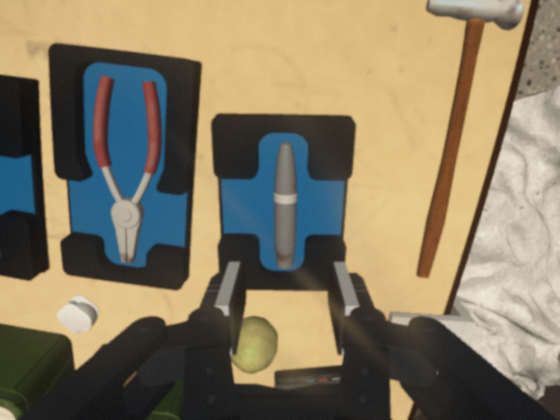

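Wrist view: handpiece lies in its slot, from (287,145) to (284,266). Next is the ring clamp.

```bash
python3 -m crank '[[[-0.2,0,-4.5,0,0],[-0.2,0,-9,0,0],[-0.2,0,-13.5,0,0],[-0.2,0,-18,0,0],[-0.2,0,-20,0,0]]]' >/dev/null;  python3 -m crank '[[[-0.2,0.1,-4.5,0,0],[-0.2,0.2,-9,0,0],[-0.2,0.3,-13.5,0,0],[-0.2,0.4,-18,0,0],[-0.2,0.6,-20,0,0]]]'>/dev/null;python3 -m crank '[[[-0.2,0.1,-4.5,0,0.14],[-0.2,0.2,-9,0,0.28],[-0.2,0.3,-13.5,0,0.42],[-0.2,0.4,-18,0,0.56],[-0.2,0.6,-20,0,0.7]]]'>/dev/null; python3 plan.py .582 -.184 .11 14.5
```

```text
t 16.55 tcp [ 0.5739 -0.1478  0.1067] jaw 55.3 tilt [ 0.001  0.001 -1.   ] gap 0.0511 F [-0.1 -0.2  0. ] j6 -1.33
shift cm [-2.72 -2.52 -0.34] turn 0.713
```

```bash
python3 -m crank '[[[-0.2,-1.5,-1.5,0,0.15],[-0.2,-2.7,-2.5,0,0.3],[-0.2,-2.7,-2.5,0,0.45],[-0.2,-2.7,-2.5,0,0.6],[-0.2,-2.7,-2.5,0,0.71]]]' >/dev/null; python3 plan.py .582 -.184 .006 14.5; python3 - <<'E'
from h import *
p=r.camera("wrist");save(p,"w8")
d=r.outline_of(p,"ring_clamp_mid")[0];ys,xs=np.nonzero(d["region"])
P=np.array([unproj(p,(x,y),plane=.020)[:2] for x,y in zip(xs,ys)]).astype(np.float32)
c,wh,a=cv2.minAreaRect(P);b=cv2.boxPoints((c,wh,a));e=max((b[1]-b[0],b[2]-b[1]),key=np.linalg.norm)
print(c,wh,np.degrees(np.arctan2(e[1],e[0]))%180,d["confidence"])
for n in ["ring_clamp_mid","vice_clamp_mid"]:
  for d in r.tip_of(p,n)[:1]: print(n,d["pixel"],d["confidence"],unproj(p,d["pixel"],plane=.02).round(4))
E
```

```text
t 17.05 tcp [ 0.5814 -0.1838  0.1058] jaw 14.3 tilt [-0.     0.002 -1.   ] gap 0.0511 F [ 0.4 -0.  -0.2] j6 -0.67
shift cm [-0.06  0.05  9.98] turn -0.004
(0.5817111134529114, -0.18314330279827118) (0.023871630430221558, 0.12377210706472397) 104.34356 0.58
ring_clamp_mid [290.8, 214.0] 0.82 [ 0.5833 -0.1813  0.02  ]
```

View pics/w8.png

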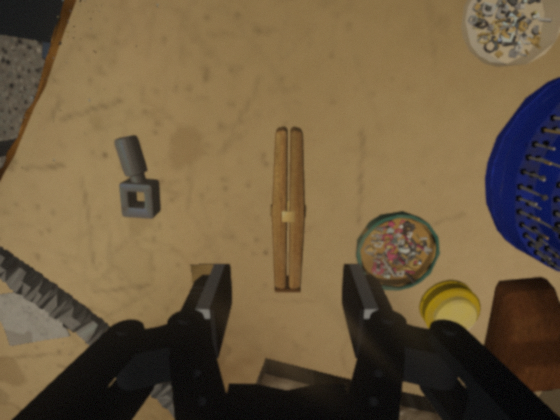

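Wrist view: ring clamp vertical at (288,210), centred. The tin edge starts at col 357, so I narrow the opening before descending.

```bash
python3 -m crank '[[[0.05,0,0,2,0],[0.05,0,0,4,0],[0.05,0,0,5,0],[0.05,0,0,5,0]]]' >/dev/null; python3 plan.py .5817 -.1833 .006 14.4
```

```text
t 17.65 tcp [ 0.5811 -0.1832  0.0549] jaw 15.0 tilt [-0.002  0.003 -1.   ] gap 0.0405 F [ 0.5 -0.2  1.2] j6 -0.68
shift cm [-0.04  0.06  4.89] turn 0.01
```

```bash
python3 -m crank '[[[0.05,0,0,2,0],[0.05,0,0,3.5,0],[0.05,0,0,4.6,0],[0.05,0,0,4.9,0],[0.05,0,0,4.9,0]]]' >/dev/null; python3 plan.py;python3 -m crank '[[[0.8,0,0,0,0],[0.8,0,0,0,0],[0.8,0,0,0,0],[0.8,0,0,0,0],[0.8,0,0,0,0]]]' 40 >/dev/null; python3 plan.py;  python3 -m crank '[[[0.8,0,0,-1,0],[0.8,0,0,-3,0],[0.8,0,0,-6,0],[0.8,0,0,-8,0],[0.8,0,0,-8,0]]]' >/dev/null; python3 plan.py .525 .2205 .09 86.6
```

```text
t 18.15 tcp [ 0.581  -0.1831  0.0057] jaw 15.0 tilt [-0.002  0.003 -1.   ] gap 0.0406 F [0.2 0.7 0.6] j6 -0.68
t 18.65 tcp [ 0.5813 -0.1833  0.0065] jaw 15.0 tilt [-0.001  0.002 -1.   ] gap 0.0223 F [-1.3  0.6  5.8] j6 -0.68
t 19.15 tcp [ 0.5826 -0.1839  0.0897] jaw 15.0 tilt [ 0.003  0.    -1.   ] gap 0.0223 F [ 0.8 -0.6 -0.4] j6 -0.68
shift cm [ 4.055e+01  4.890e+00 -3.000e-02] turn -1.25
```

```bash
python3 -m crank '[[[0.8,4.5,0.5,0,-0.12],[0.8,9,1,0,-0.24],[0.8,13.5,1.6,0,-0.36],[0.8,18,2.2,0,-0.48],[0.8,20,2.4,0,-0.6]]]' >/dev/null; python3 plan.py .525 .2205 .09 86.6
```

```text
t 19.65 tcp [0.5528 0.0187 0.0893] jaw 49.8 tilt [ 0.002  0.001 -1.   ] gap 0.0224 F [-0.2 -0.6 -0.7] j6 -0.96
shift cm [15.16 13.61 -0.06] turn -0.643
```

```bash
python3 -m crank '[[[0.8,3.4,3,0,-0.13],[0.8,6.8,6,0,-0.26],[0.8,10.2,9.1,0,-0.39],[0.8,13.5,12.2,0,-0.52],[0.8,15.2,13.6,0,-0.64]]]' >/dev/null; python3 -m crank '[[[0.8,0,0,0,0],[0.8,0,0,0,0]]]' >/dev/null;python3 plan.py .525 .2205 .018 86.6;  python3 - <<'E'
from h import *
p=r.camera("wrist");save(p,"w9")
for n in ["ring_clamp_mid","ring_clamp_place","vice_clamp_place"]:
  for d in r.tip_of(p,n)[:1]: print(n,d["pixel"],d["confidence"],unproj(p,d["pixel"],plane=.012 if "pl" in n else .1).round(4))
E
```

```text
t 20.35 tcp [0.5231 0.2239 0.0885] jaw 86.8 tilt [ 0.  0. -1.] gap 0.0224 F [ 0.3 -1.  -1.2] j6 -1.23
shift cm [-0.21 -0.33  7.05] turn 0.004
ring_clamp_mid [287.3, 287.4] 0.9 [0.5201 0.2251 0.1   ]
ring_clamp_place [279.3, 229.4] 0.69 [0.529  0.2195 0.012 ]
vice_clamp_place [109.3, 213.1] 0.79 [0.5108 0.1039 0.012 ]
```

View pics/w9.png

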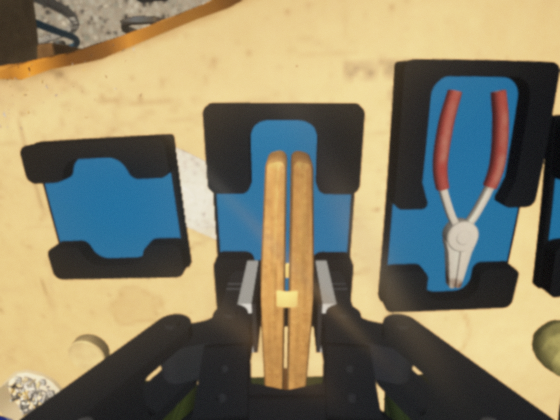

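Wrist view: clamp held at its middle (287,290). Insert corners are at (206,104) and (362,105); vice insert corners are at (24,149), (175,136), (188,275) and (52,277).

```bash
python3 - <<'E'
from h import *
p=r.camera("wrist")
for px in [(206,104),(362,105),(210,190),(358,190),(214,257),(354,257),(24,149),(175,136),(188,275),(52,277)]: print(px,unproj(p,px,plane=.022).round(4))
for px in [(287,152),(287,388)]: print(px,unproj(p,px,plane=.108).round(4))
E
```

```text
(206, 104) [0.4445 0.1808 0.022 ]
(362, 105) [0.4503 0.2719 0.022 ]
(210, 190) [0.4966 0.1767 0.022 ]
(358, 190) [0.502  0.2698 0.022 ]
(214, 257) [0.5435 0.1734 0.022 ]
(354, 257) [0.5489 0.2677 0.022 ]
(24, 149) [0.4625 0.0609 0.022 ]
(175, 136) [0.4618 0.1597 0.022 ]
(188, 275) [0.5563 0.1535 0.022 ]
(52, 277) [0.5538 0.0538 0.022 ]
(287, 152) [0.4608 0.227  0.108 ]
(287, 388) [0.5709 0.2208 0.108 ]
```

```bash
python3 -m crank '[[[0.8,-0.1,-0.2,3,0],[0.8,-0.1,-0.2,5,0],[0.8,-0.1,-0.2,6.4,0],[0.8,-0.1,-0.2,6.9,0],[0.8,-0.1,-0.2,6.9,0]]]' >/dev/null; python3 plan.py .524 .222 .0168 86.6
```

```text
t 21.1 tcp [0.5249 0.2203 0.0196] jaw 86.7 tilt [ 0.     0.001 -1.   ] gap 0.0224 F [ 0.1  0.2 -0.7] j6 -1.23
shift cm [0.09 0.16 0.28] turn 0.001
```

```bash
python3 -m crank '[[[0.8,0,0.1,0.28,0],[0.8,0,0.1,0.28,0],[0.5,0,0.1,0.28,0],[0.2,0,0.1,0.28,0],[0.05,0,0.1,0.28,0]]]' >/dev/null; python3 plan.py; python3 -m crank '[[[0.05,0,0,-1,0],[0.05,0,0,-3,0],[0.05,0,0,-6,0],[0.05,0,0,-9,0],[0.05,0,0,-9,0]]]' >/dev/null; python3 plan.py .468 -.187 .11 19; python3 - <<'E'
from h import *
cv2.imwrite("pics/w10.png",r.camera("wrist")["color"][:,:,::-1])
E
```

```text
t 21.6 tcp [0.5251 0.2214 0.0171] jaw 86.7 tilt [ 0.001  0.001 -1.   ] gap 0.0406 F [-0.  -0.9 -0.2] j6 -1.23
t 22.1 tcp [0.5265 0.2219 0.1114] jaw 86.7 tilt [ 0.007  0.002 -1.   ] gap 0.0403 F [ 0.2 -0.3 -0.3] j6 -1.23
shift cm [  3.48 -41.16   0.  ] turn 1.181
```

View pics/w10.png

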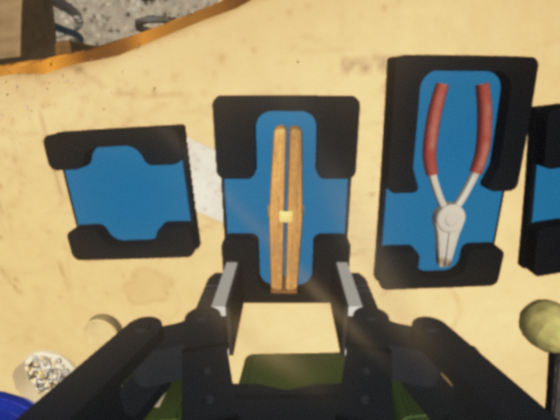

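Wrist view: the ring clamp lies in its slot, but its far end at (285,292) looks close to the slot end, so I check that with calibration and depth.

```bash
python3 - <<'E'
from h import *
p=r.camera("wrist");print(-np.array(p["R"]).T@p["t"])
for px,z in [((286,125),.036),((286,293),.036),((286,111),.022),((286,293),.01)]: print(px,unproj(p,px,plane=z).round(4))
Z=p["range_z"]
for row in range(125,300,12):
    print(row,[round(float(unproj(p,(c,row),Z[row,c])[2]),4) for c in (279,293)],end=" ")
E
```

```text
[0.44108651 0.22672389 0.25093448]
(286, 125) [0.4622 0.226  0.036 ]
(286, 293) [0.5809 0.2191 0.036 ]
(286, 111) [0.4547 0.2264 0.022 ]
(286, 293) [0.5978 0.2182 0.01  ]
125 [0.0091, 0.008] 137 [0.0342, 0.0336] 149 [0.034, 0.0321] 161 [0.0327, 0.0336] 173 [0.0341, 0.0338] 185 [0.034, 0.0327] 197 [0.0323, 0.0333] 209 [0.033, 0.0325] 221 [0.0335, 0.0333] 233 [0.0323, 0.0335] 245 [0.0332, 0.0332] 257 [0.0337, 0.0331] 269 [0.0328, 0.0337] 281 [0.0331, 0.0337] 293 [0.032, 0.0313]
```

Level at about 33 mm along its length with end clearances on both sides, so it is seated. Next is the vice clamp.

```bash
python3 -m crank '[[[-0.2,0.4,-4.5,0,0],[-0.2,0.8,-9,0,0],[-0.2,1.2,-13.5,0,0],[-0.2,1.5,-18,0,0],[-0.2,1.7,-20,0,0]]]' >/dev/null;python3 -m crank '[[[-0.2,0.3,-4.5,0,0.14],[-0.2,0.6,-9,0,0.28],[-0.2,1,-13.5,0,0.42],[-0.2,1.5,-18,0,0.56],[-0.2,1.8,-20.5,0,0.7]]]'>/dev/null; python3 plan.py .468 -.187 .11 19
```

```text
t 23.2 tcp [ 0.4642 -0.1862  0.1059] jaw 46.0 tilt [-0.001  0.002 -1.   ] gap 0.0514 F [-0.5 -0.4 -0.3] j6 -1.32
shift cm [-0.33  0.2  -0.41] turn 0.472
```

```bash
python3 -m crank '[[[-0.2,-0.3,0.2,0,0.15],[-0.2,-0.3,0.2,0,0.3],[-0.2,-0.3,0.2,0,0.45],[-0.2,-0.3,0.2,0,0.47],[-0.2,-0.3,0.2,0,0.47]]]' >/dev/null; python3 plan.py .468 -.187 .005 19; python3 - <<'E'
from h import *
p=r.camera("wrist");cv2.imwrite("pics/w11.png",cv2.resize(p["color"][120:300,180:400,::-1],None,fx=3,fy=3,interpolation=cv2.INTER_CUBIC))
d=r.outline_of(p,"vice_clamp_mid")[0];ys,xs=np.nonzero(d["region"])
P=np.array([unproj(p,(x,y),plane=.013)[:2] for x,y in zip(xs,ys)]).astype(np.float32)
c,wh,a=cv2.minAreaRect(P);b=cv2.boxPoints((c,wh,a));e=max((b[1]-b[0],b[2]-b[1]),key=np.linalg.norm)
print(c,wh,np.degrees(np.arctan2(e[1],e[0]))%180,d["confidence"],proj(p,[c[0],c[1],.013]))
for d in r.tip_of(p,"vice_clamp_mid")[:1]: print(d["pixel"],d["confidence"],unproj(p,d["pixel"],plane=.0085).round(4))
E
```

```text
t 23.7 tcp [ 0.4675 -0.1866  0.1054] jaw 19.3 tilt [-0.002  0.002 -1.   ] gap 0.0514 F [ 0.6 -1.  -0.1] j6 -0.85
shift cm [-0.08  0.05 10.04] turn 0.004
(0.46949124336242676, -0.18454791605472565) (0.02531955949962139, 0.06163479760289192) 104.32151 0.69 [290.96119231 211.87045129]
[291.9, 211.0] 0.67 [ 0.4705 -0.1852  0.0085]
```

View pics/w11.png

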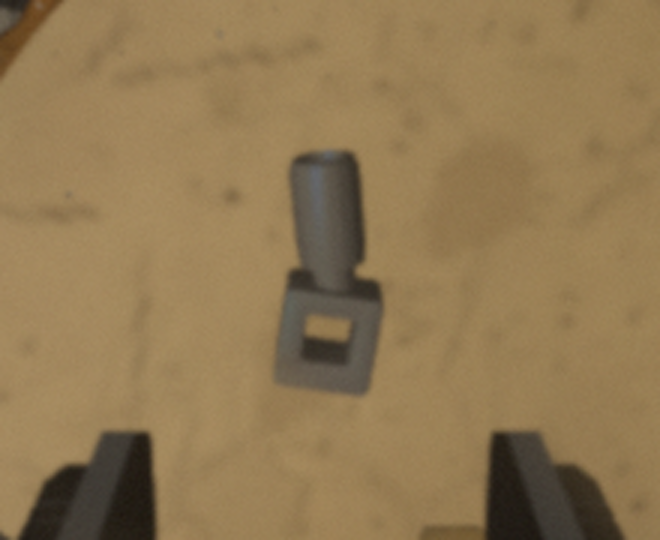

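Wrist crop: jaw block spans crop (277–380, 272–390), knurled grip above it, axis tilted about 6° from the current jaws. I'll turn 0.09 rad and grasp about 4 mm toward the block.

```bash
python3 plan.py .470 -.190 .005 14
```

```text
t 23.85 tcp [ 0.4677 -0.1867  0.1057] jaw 19.2 tilt [-0.001  0.002 -1.   ] gap 0.0509 F [-0.1 -0.   0.1] j6 -0.85
shift cm [-0.41  0.12 10.07] turn 0.092
```

```bash
python3 -m crank '[[[-0.2,-0.4,0.1,4,0.09],[-0.2,-0.4,0.1,7,0.09],[-0.2,-0.4,0.1,9,0.09],[-0.2,-0.4,0.1,10,0.09],[-0.2,-0.4,0.1,10,0.09]]]' >/dev/null; python3 plan.py;python3 -m crank '[[[0.8,0,0,0,0],[0.8,0,0,0,0],[0.8,0,0,0,0],[0.8,0,0,0,0],[0.8,0,0,0,0]]]' 45 >/dev/null; python3 plan.py;  python3 -m crank '[[[0.8,0,0,-1,0],[0.8,0,0,-3,0],[0.8,0,0,-6,0],[0.8,0,0,-8,0],[0.8,0,0,-8,0]]]' >/dev/null; python3 plan.py .510 .104 .085 89.4
```

```text
t 24.35 tcp [ 0.4695 -0.1897  0.0048] jaw 14.2 tilt [-0.003  0.003 -1.   ] gap 0.0517 F [-0.7 -0.7  0.7] j6 -0.76
t 24.85 tcp [ 0.4699 -0.1899  0.0059] jaw 14.2 tilt [-0.001  0.002 -1.   ] gap 0.0219 F [-1.2  1.5  7.8] j6 -0.76
t 25.35 tcp [ 0.471  -0.1905  0.0889] jaw 14.2 tilt [ 0.003 -0.001 -1.   ] gap 0.0216 F [ 0.9  0.5 -0.9] j6 -0.76
shift cm [27.6  11.    0.39] turn -1.313
```

```bash
python3 -m crank '[[[0.8,4.5,1.8,0,-0.14],[0.8,9,3.6,0,-0.28],[0.8,13.5,5.4,0,-0.42],[0.8,18,7.2,0,-0.56],[0.8,21,8.4,0,-0.7]]]' >/dev/null; python3 plan.py .513 .105 .085 88
```

```text
t 25.85 tcp [0.5006 0.0363 0.0886] jaw 54.7 tilt [ 0.003 -0.    -1.   ] gap 0.0221 F [-0.2 -0.9 -0.1] j6 -1.01
shift cm [2.96 6.32 0.36] turn -0.581
```

```bash
python3 -m crank '[[[0.8,1.5,3.2,0,-0.14],[0.8,2.9,6,0,-0.28],[0.8,2.9,6.3,0,-0.42],[0.8,2.9,6.3,0,-0.56],[0.8,2.9,6.3,0,-0.58]]]' >/dev/null; python3 -m crank '[[[0.8,0,0,0,0],[0.8,0,0,0,0]]]' >/dev/null;python3 plan.py .513 .105 .018 88;  python3 - <<'E'
from h import *
p=r.camera("wrist");save(p,"w12")
for n in ["vice_clamp_mid","vice_clamp_place"]:
  for d in r.tip_of(p,n)[:1]: print(n,d["pixel"],d["confidence"],unproj(p,d["pixel"],plane=.012 if "pl" in n else .095).round(4))
E
```

```text
t 26.55 tcp [0.5128 0.1046 0.088 ] jaw 87.9 tilt [ 0.001 -0.    -1.   ] gap 0.0221 F [-0.2  0.3 -1. ] j6 -1.46
shift cm [-0.    0.04  7.  ] turn -0.001
vice_clamp_mid [283.5, 273.9] 0.73 [0.5057 0.1043 0.095 ]
vice_clamp_place [287.0, 223.9] 0.59 [0.5149 0.1058 0.012 ]
```

View pics/w12.png

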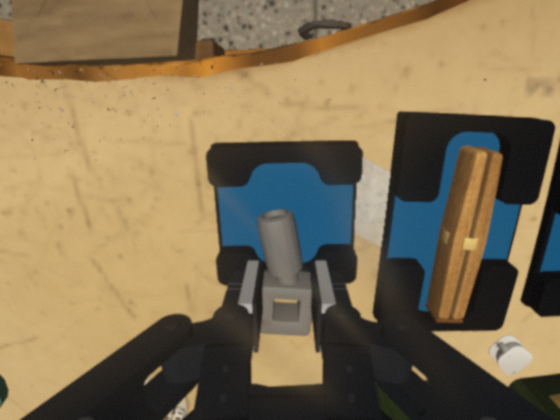

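Wrist view: vice gripped on its block (288,300), knurled end at (275,212) leaning left; insert top edge corners (208,143) and (362,143). Compute the fit.

```bash
python3 - <<'E'
from h import *
p=r.camera("wrist");P=r.observe()["tcp_pos"]
for px in [(208,143),(362,143),(216,255),(356,250),(213,186),(359,184)]: print(px,unproj(p,px,plane=.022).round(4))
for px in [(258,212),(292,209),(265,333),(312,333),(263,270),(312,270)]: print(px,(unproj(p,px,plane=.098)).round(4))
E
```

```text
(208, 143) [0.4573 0.0601 0.022 ]
(362, 143) [0.4605 0.1527 0.022 ]
(216, 255) [0.532  0.0575 0.022 ]
(356, 250) [0.5315 0.1513 0.022 ]
(213, 186) [0.4842 0.0605 0.022 ]
(359, 184) [0.486  0.1517 0.022 ]
(258, 212) [0.4754 0.0951 0.098 ]
(292, 209) [0.4746 0.1089 0.098 ]
(265, 333) [0.5354 0.0946 0.098 ]
(312, 333) [0.5361 0.1165 0.098 ]
(263, 270) [0.502  0.0956 0.098 ]
(312, 270) [0.5027 0.1168 0.098 ]
```

```bash
python3 -m crank '[[[0.8,-0.2,0,3,0],[0.8,-0.2,0,5,0],[0.8,-0.2,0,6.4,0],[0.8,-0.2,0,6.9,0],[0.8,-0.2,0,6.9,0]]]' >/dev/null; python3 plan.py .515 .1045 .0165 88
```

```text
t 27.25 tcp [0.5149 0.1045 0.0188] jaw 88.0 tilt [ 0.001 -0.001 -1.   ] gap 0.0218 F [-0.   0.1 -0.3] j6 -1.46
shift cm [-0.01  0.    0.23] turn 0.0
```

```bash
python3 -m crank '[[[0.8,0,0,0.25,0],[0.8,0,0,0.25,0],[0.5,0,0,0.25,0],[0.2,0,0,0.25,0],[0.05,0,0,0.25,0]]]' >/dev/null; python3 plan.py; python3 -m crank '[[[0.05,0,0,-1,0],[0.05,0,0,-3,0],[0.05,0,0,-6,0],[0.05,0,0,-9,0],[0.05,0,0,-11,0]]]' >/dev/null; python3 -m crank '[[[0.05,0,-5,0,0],[0.05,0,-10,0,0],[0.05,0,-15,0,0],[0.05,0,-20,0,0],[0.05,0,-20,0,0]]]' >/dev/null;python3 plan.py; python3 - <<'E'
from h import *
p=r.camera("top")
cv2.imwrite("pics/end.png",cv2.resize(ortho(p,.41,.63,.04,.52,1000,.015),None,fx=1.6,fy=1.6))
print([unproj(p,d["pixel"],plane=.01).round(4) for d in r.tip_of(p,"bead_tin_mid")[:1]])
Z=p["range_z"]
for X in [(.49,.105,.02),(.524,.105,.02),(.47,.222,.03),(.575,.22,.03),(.48,.455,.02),(.56,.462,.02),(.545,.342,.02),(.575,.341,.02),(.47,.322,.02),(.47,.364,.02)]:
    u=proj(p,X).round().astype(int);w=Z[u[1]-2:u[1]+3,u[0]-2:u[0]+3].max() ; z=Z[u[1],u[0]];print(X,unproj(p,u,z)[2].round(4),end=" ")
E
```

```text
t 27.75 tcp [0.5151 0.1045 0.0166] jaw 88.0 tilt [ 0.002 -0.    -1.   ] gap 0.0406 F [-0.8  0.4  0.8] j6 -1.46
t 28.75 tcp [ 0.5083 -0.1002  0.1302] jaw 87.7 tilt [ 0.005 -0.001 -1.   ] gap 0.0407 F [0.6 1.8 0.2] j6 -1.85
[array([ 0.6628, -0.1915,  0.01  ])]
(0.49, 0.105, 0.02) 0.0251 (0.524, 0.105, 0.02) 0.0101 (0.47, 0.222, 0.03) 0.031 (0.575, 0.22, 0.03) 0.034 (0.48, 0.455, 0.02) 1.057 (0.56, 0.462, 0.02) 0.0249 (0.545, 0.342, 0.02) 0.0222 (0.575, 0.341, 0.02) 0.0171 (0.47, 0.322, 0.02) 0.0117 (0.47, 0.364, 0.02) 0.0157
```

View pics/end.png

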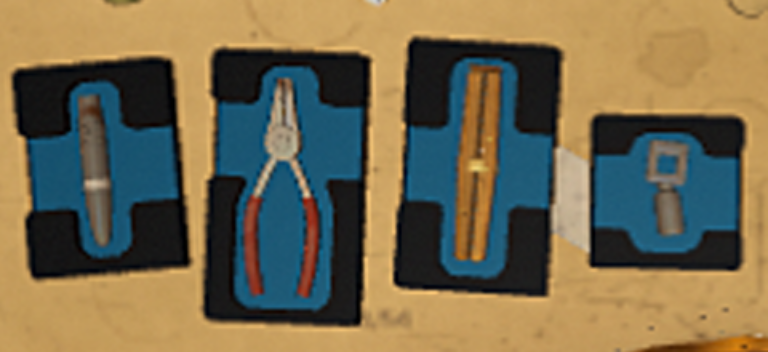

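Final view: all four tools lie inside their cut-outs: handpiece at (93,170), pliers at (282,140) with handles in the wide end, ring clamp at (480,165), vice at (668,185). The gripper is clear.

```bash
python3 -c "
from station import r; print(r.finish_job())"
```

```text
the job is handed in; nothing more can be done
None
```

All four tools are back in their own cut-outs, released, and the job is handed in at about 29 s. I placed the pliers first, with their handles in the wide end, then the handpiece, ring clamp and hand clamp.

- **Final top view:** it shows each tool inside its outline. The arm is clear of everything, about 13 cm above the bench.
- **Heights:** the ring clamp reads level in the close wrist view. The top-camera heights of the tools fit their lying flat within a few millimetres. Two spot readings were no use: one had no depth on the handpiece, and one fell in the hand clamp's opening. I judged those two tools by the pictures and release heights.
- **Bead tin:** it reads (0.663, -0.192) m at the end against (0.660, -0.194) m at the start. That 3–4 mm is about the measurement error. I kept the fingers narrow next to it, and no contact was felt.
- **Forces:** the wrist readings I printed stayed below 10 N.

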